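# Go / no-go check of a walnut block's groove

### The arm

A 6-joint arm with a two-finger parallel gripper is mounted at the origin on the work surface. World frame = base frame: x ahead of the robot, y to its left, z up, the work surface at z = 0. Lengths are in mm, angles in rad, forces in N, time in s.
With the tool pointing down it reaches from about 350 to 975 mm from the base axis. Payload 7.1 kg.
Tool frame: the origin (TCP) lies at the very end of the fingers, on their centre line; the grasp point (between the pads) lies 19 mm behind it; z points along the fingers, y is the line along which they close (so a half turn about z gives the same grasp; the last joint's range is limited). The gripper opens to 88 mm and grips with 3 to 60 N. Pads are 20 mm wide; open, the fingers measure 115 mm over their backs; the gripper's body (75 mm by 178 mm) begins 61 mm behind the grasp point.
Start: joints at [-1.269, 0.423, 1.63, -0, 1.089, -0.019], TCP at [197.096, -593.092, 222.675] pointing down, gripper open.
Joint ranges: [-3, 3], [-0.9, 2.11], [0.09, 2.58], [-1.31, 4.45], [0.11, 2.69], [-2.54, 2.54]. Speed limits (rad/s): [2.39, 2.39, 3.01, 3.14, 3.14, 3.14].

### API

Orientations are given as a rotation vector (axis times angle).
In Python, from workcell import ctrl gives the robot as it stands. The module is installed in compiled form; this text tells all that it offers.
- The arm moves only by the shell command python3 -m inch 'ROWS'. ROWS is JSON, a list of rows, each a list of 7 numbers: the shift along the tool's x, y, z scaled (see below), then the turn, a rotation vector about the tool's x, y, z scaled (see below), then the closure, from -1 (fully open) to 1 (shut). In form: [[tx, ty, tz, wx, wy, wz, hand], ...]. A call has 1 to 10 rows; each row is the pose to reach, as a shift and turn from the pose commanded when the call began, along the tool's axes at that moment; what a row does not reach only later rows make up. The controller multiplies each number of a shift by 0.15 m and each number of a turn by pi/4 rad. A row lasts 1/8 s, in which the tool goes at most 62.5 mm and 10.7 degrees, less where a joint would pass 70% of its speed; a pose out of reach is approached as far as the arm can. A call with a number of a shift or a turn outside -1 to 1 is refused whole. A call with a gripper value outside its range is refused whole. The fingers move at their own pace and stop on an object; the grip force is fixed at half the most. Time passes only in rows, so rows that repeat a pose let the fingers close. It gives the time, the measured TCP pose, the force, the opening and the grip force at its end, in the units of the state.
- ctrl.get_obs(): the state, without advancing time (a new reading comes with each control period).
- ctrl.get_image(name): name is "scene" or "side" or "wrist"; returns the picture (400x640x3 uint8, red, green, blue); there is no depth.
- ctrl.camera_params(name): a dict with "vfov" (degrees; the focal length in pixels is half the picture's height over the tangent of half this angle, whatever the lens; pixels are square), "cx", "cy" (the principal point, pixels), "eye" and "attitude" of the camera in the world; the wrist camera has in their place "tool_from_camera" (4x4, takes a point from camera to tool coordinates, whose origin is the TCP and whose axes are the flange's). Camera axes: x right, y up, looking along -z (the intrinsics and any distortion apply to the point x, -y, -z); pixel columns grow to the right and rows downward; lengths in mm; the calibration is good to about 2 mm. A picture is of the moment at which its call begins: read the wrist's pose just before it. camera_params takes no time and is no camera call.
- ctrl.close_job(): hands the job in; it is judged then, once.
The state is a dict: "t": time; "qpos": joint angles; "qvel": joint speeds; "joint_torque": joint torques, N m; "ee_pos": TCP position; "orientation": TCP orientation; "ft_force": force on the tool from outside, world axes, zero at the start; "moment": the same for the moment, N m; "width": finger opening in mm; "grasp_force": force on a finger pad.
Only numpy, scipy, OpenCV 4.12 (cv2) and the standard library are available. Lean on these libraries where they do the work, as an engineer would, in place of code of your own. Each camera call takes 0.05 s, during which the arm holds its last target. There are 200 camera calls.

### The job

Check the groove of the grooved walnut block on the gauging track: lay the block in the track between the two gauges, groove up, push it fully home onto the thin tongue until it butts against that post, then push it the other way and press it firmly against the thick tongue for about a second to confirm that it will not enter. Then lift the block out and set it down gently, groove up and flat, in the shallow tray; leave everything else on the bench where it is.

Things in the scene. Friction and masses are not known exactly. Their poses are not given: they have to be found in the camera images.
- block: Loose walnut block 56 (x) x 84 (y) x 46 mm high, 0.12 kg. Groove 16 wide, 30 deep, open above and at both ends, along its y at mid-width. Mid-length it widens to a thumb well 38 (x) x 36 (y), 30 deep, walls 9 thick: closed fingertips fit in and can push the block either way. End portions 24 long; floor 16 thick. Origin: centre of underside, z up. Same either way round.
- track: Fixed track: base 110 (x) x 232 (y) x 6 mm thick, two fences 140 long along its y, inner faces 59 apart up to 14 above the bench, then flared at 45 degrees to tops at 19. Origin: centre of underside, on the bench. The block lies on the base between the fences, groove along y, and slides along y; with its centre within 15 mm of the track's it clears both tongues.
- thin_gauge: GO gauge at one end of the track (varies): steel post 44 (x) x 16 (y), 64 mm high, with a tongue 20 long out of both its y faces, 12 wide (last 6 mm: 8), 28 to 56 above the bench. Origin: on the bench under the post's centre, 88 along y from the track's origin, axes parallel. The inner tongue fits the groove; home = block's end against the post, centres 50 apart.
- thick_gauge: NO-GO gauge at the track's other end, 88 mm from its origin: like the GO gauge (same post, tongue heights and 20 mm length, same axes and origin), but its tongue is 20 mm wide to its square end. It cannot enter the groove: the block's end face stops against the tongue's end, block centre 70 mm from this origin.
- tray: Fixed shallow wooden tray, outside 150 (x) x 130 (y) x 16 mm high, walls and floor 6 mm thick, open above. Origin: centre of the underside, on the bench. Block and tray start on opposite sides (left, right) of the track; which is where varies.
- iron: Bystander: brass veneer iron, 120 x 70 x 91 mm high with rosewood bar handle. Loose; origin at the underside. Leave alone.
- folder: Bystander: bone folder, flat cream strip 24 x 132 x 5 mm. Loose; origin at the underside. Leave alone.
- rule: Bystander: steel rule, 28 x 300 x 2 mm. Loose; origin at the underside. Leave alone.
- dividers: Bystander: spring dividers with rosewood handle lying flat, about 190 x 70 x 16 mm. Loose; origin at the underside. Leave alone.
- plain_walnut: Bystander: plain walnut block without any groove, 60 x 60 x 30 mm. Loose; origin at the underside. Leave alone.
- padauk: Bystander: plain padauk block without any groove, 50 x 90 x 35 mm. Loose; origin at the underside. Leave alone.
- wax: Bystander: squat round jar with brass cap, 60 mm diameter, 55 mm high. Loose; origin at the underside. Leave alone.
Mind the look-alikes: they are no part of the job. What is shaped like the block but green or orange is not meant.

How it is judged (in metres and radians):
On the way, in this order (a step that is already met when the one before it is completed fails the run):
1. the block lies flat in the track between the gauges, clear of both tongues (x of block in the frame of track between -0.004 and 0.004 m and z of block in the frame of track between 0.003 and 0.009 m and angle between the y axis of block and the y axis of track, either way round below 0.08 rad and angle between block's own z axis and vertical below 0.08 rad and horizontal distance between block and thin_gauge above 0.0705 m and horizontal distance between block and thick_gauge above 0.0705 m), for 0.1 s.
2. the block is fully home on the thin tongue (within 3 mm of the post) (x of block in the frame of track between -0.004 and 0.004 m and z of block in the frame of track between 0.003 and 0.009 m and angle between the y axis of block and the y axis of track, either way round below 0.08 rad and angle between block's own z axis and vertical below 0.08 rad and horizontal distance between block and thin_gauge below 0.053 m), for 0.2 s.
3. the block is pressed against the end of the thick tongue with over 2 N and does not enter (x of block in the frame of track between -0.004 and 0.004 m and z of block in the frame of track between 0.003 and 0.009 m and angle between the y axis of block and the y axis of track, either way round below 0.08 rad and angle between block's own z axis and vertical below 0.08 rad and horizontal distance between block and thick_gauge between 0.066 and 0.074 m and contact force between block and thick_gauge above 2 N), for 0.3 s.
At the end, for the whole second after the job is handed in: The block lies at rest and released, flat on the floor of the tray (underside within 9 mm of the bench, tilt below 0.08 rad), groove up, its centre within 45 mm (tray x) and 35 mm (tray y) of the tray's centre (x of block in the frame of tray between -0.045 and 0.045 m and y of block in the frame of tray between -0.035 and 0.035 m and z of block in the frame of tray between 0.001 and 0.009 m and angle between block's own z axis and vertical below 0.08 rad and linear speed of block below 0.02 m/s); the robot touches nothing.
It fails at once if another thing on the bench is moved by more than 25 mm (distance of any of iron, folder, rule, dividers, plain_walnut, padauk, wax from where it was at the start of the episode above 0.025 m).
It fails at once if the block is dropped or thrown (faster than 0.7 m/s while the fingers do not touch it) (linear speed of block above 0.7 m/s and contact force between the fingers and block below 0.05 N).
It also fails if it takes over 72 s, if anything falls off the work surface, if the arm or the gripper's body presses on something with over 40 N, if the wrist force passes 120 N, or if a joint passes its speed limit or range.

## Working session

There is one attempt and no reset: what is moved stays moved. The work goes in short steps, Python scripts to look and compute and a shell command to move; the robot and the scene stay as the last step left them, time stands still between calls to the robot, and variables do not carry over. Pictures are saved under pics/ and viewed, at most 10 in all, crops included, and the job is handed in when it is done.

```bash
mkdir -p pics; python3 - <<'E'
from workcell import ctrl
import cv2
o=ctrl.get_obs();print(o)
for n in("scene","side","wrist"):
    print(n,ctrl.camera_params(n))
    cv2.imwrite(f"pics/{n}0.png",ctrl.get_image(n)[:,:,::-1])
E
```

```text
{'t': 0.0, 'qpos': array([-1.26897982e+00,  4.23818698e-01,  1.63070936e+00,  2.09935705e-05,
        1.08859005e+00, -1.90161598e-02]), 'qvel': array([0.00162857, 0.00090814, 0.00010607, 0.00061584, 0.00146103,
       0.00030991]), 'joint_torque': array([-4.66460246e-03, -5.44634235e+01, -2.73674583e+01,  6.41975901e-02,
        2.26462469e-02, -1.20356299e-04]), 'ee_pos': array([ 196.95001134, -592.5608784 ,  221.90791733]), 'orientation': array([-3.09976634e+00, -5.01547343e-01,  3.08629642e-04]), 'ft_force': array([ 0.2696607 , -0.19650369, -0.31896971]), 'moment': array([ 0.00792784, -0.04140918,  0.01662519]), 'grasp_force': 0.0, 'width': 88.03134375885355}
scene {'vfov': 53.36889178720584, 'cx': 318.32327167941014, 'cy': 200.74304374573546, 'eye': array([1665.51845394,  471.29945116,  879.40046058]), 'attitude': array([0.63928609, 0.94115098, 1.81897223])}
side {'vfov': 43.74330078386955, 'cx': 313.8301870771429, 'cy': 200.20081553441042, 'eye': array([ 125.37899695, 1119.84301407,  785.10094919]), 'attitude': array([ 0.25110855, -1.35596435, -2.46985921])}
wrist {'vfov': 64.56689549812829, 'cx': 321.790190959159, 'cy': 197.95348486384464, 'tool_from_camera': array([[ 3.27355798e-04,  9.60846741e-01,  2.77080192e-01,
         7.61970944e+01],
       [ 9.99999944e-01, -2.93818808e-04, -1.62555596e-04,
        -4.23172685e-02],
       [-7.47796428e-05,  2.77080229e-01, -9.60846783e-01,
        -1.62631594e+02],
       [ 0.00000000e+00,  0.00000000e+00,  0.00000000e+00,
         1.00000000e+00]])}
```

View pics/scene0.png

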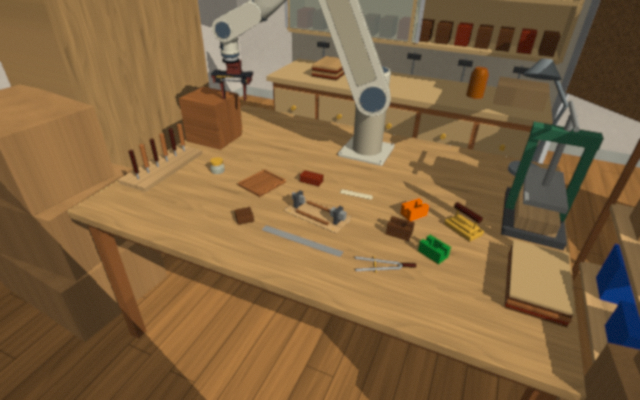

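View pics/side0.png

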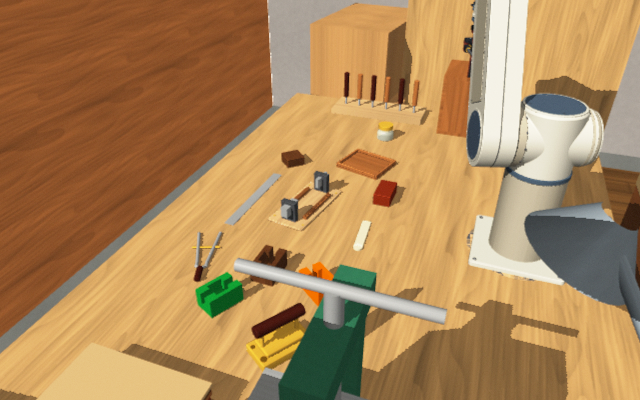

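Candidates for the block, by scene and side pixel:
- **Grooved walnut:** (400,228) / (268,262). This is the one I choose.
- **Green look-alike:** (434,248) / (220,294).
- **Orange look-alike:** (415,209) / (318,280).
- **Plain walnut:** (243,215) / (292,158).
- **Padauk:** (311,178) / (385,193).

Next I'll check it in a crop and get rough positions.

```bash
cat > h.py <<'E'
import numpy as np, cv2
from scipy.spatial.transform import Rotation as R
from workcell import ctrl
def cam(n,o=None):
    p=ctrl.camera_params(n)
    f=200/np.tan(np.radians(p['vfov'])/2)
    if n=='wrist':
        T=np.eye(4);T[:3,:3]=R.from_rotvec(o['orientation']).as_matrix();T[:3,3]=o['ee_pos']
        T=T@p['tool_from_camera'];return f,p['cx'],p['cy'],T[:3,3],T[:3,:3]
    return f,p['cx'],p['cy'],np.array(p['eye']),R.from_rotvec(p['attitude']).as_matrix()
def cast(c,uv,z):
    f,cx,cy,e,M=c;uv=np.atleast_2d(uv).astype(float)
    d=np.c_[(uv[:,0]-cx)/f,-(uv[:,1]-cy)/f,-np.ones(len(uv))]@M.T
    return e+d*((z-e[2])/d[:,2])[:,None]
def proj(c,P):
    f,cx,cy,e,M=c;q=(np.atleast_2d(P)-e)@M
    return np.c_[cx+f*q[:,0]/-q[:,2],cy-f*q[:,1]/-q[:,2]]
E
python3 - <<'E'
from h import *
np.set_printoptions(precision=1,suppress=True)
a=cam('scene');b=cam('side')
for n,ua,ub,z in [('block',(400,228),(268,262),25),('trackpostL',(340,213),(289,210),40),('postR',(298,199),(321,183),40),('tray',(262,182),(367,163),6),('green',(434,248),(220,294),25),('orange',(415,209),(318,280),25),('iron',(465,225),(278,345),40),('padauk',(311,178),(385,193),20),('plain',(243,215),(292,158),15),('folder',(356,194),(362,235),3),('wax',(216,166),(386,130),30)]:
    print(n,cast(a,ua,z)[0],cast(b,ub,z)[0])
s=cv2.imread('pics/side0.png')
i=cv2.resize(s[225:320,180:340],None,fx=5,fy=5,interpolation=cv2.INTER_CUBIC)
cv2.imwrite('pics/c1.png',i)
E
```

```text
block [550.1 305.9  25. ] [554.7 295.6  25. ]
trackpostL [578.   92.1  40. ] [586.2  92.5  40. ]
postR [563.6 -82.5  40. ] [554. -73.  40.]
tray [ 471.8 -294.5    6. ] [ 475.3 -302.4    6. ]
green [605.4 433.4  25. ] [607.1 431.9  25. ]
orange [413.9 327.9  25. ] [421.1 314.1  25. ]
iron [455.2 509.6  40. ] [423.1 530.5  40. ]
padauk [ 374.8 -116.1   20. ] [ 370.  -115.5   20. ]
plain [ 709.8 -232.3   15. ] [ 714.7 -233.9   15. ]
folder [382.1  86.2   3. ] [381.9  84.6   3. ]
wax [ 478.5 -515.5   30. ] [ 467.5 -527.    30. ]
```

View pics/c1.png

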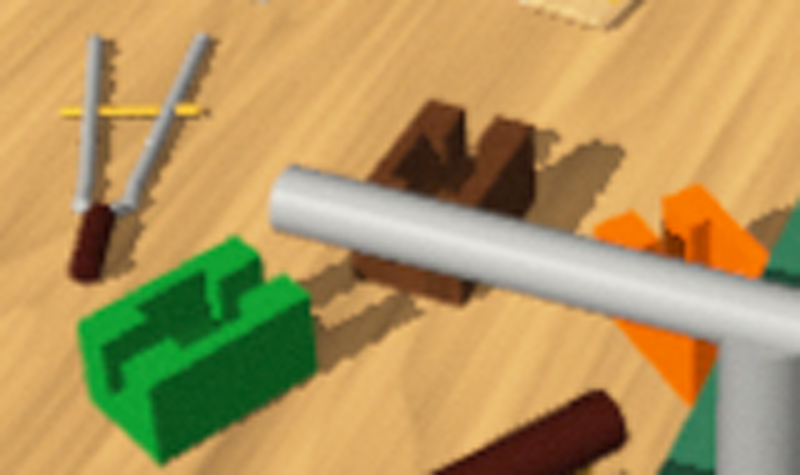

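The crop confirms it: the grooved walnut block is at side pixel (268,262), partly behind the lamp bar, at about (552,300). The groove is up. I'll move toward it and look at the tray and track on the way.

```bash
for i in 1 2 3; do :; done
python3 -m inch '[[0.88,-0.53,0,0,0,0,-1],[0.88,-0.53,0,0,0,0,-1],[0.88,-0.53,0,0,0,0,-1],[0.88,-0.53,0,0,0,0,-1]]'
python3 -m inch '[[0.88,-0.53,0,0,0,0,-1],[0.88,-0.53,0,0,0,0,-1],[0.88,-0.53,0,0,0,0,-1],[0.88,-0.53,0,0,0,0,-1]]'
python3 -m inch '[[0.88,-0.53,0,0,0,0,-1],[0.88,-0.53,0,0,0,0,-1],[0.88,-0.53,0,0,0,0,-1],[0.88,-0.53,0,0,0,0,-1],[0.88,-0.53,0,0,0,0,-1]]'
cat > look.py <<'E'
from h import *;import sys,pickle
o=ctrl.get_obs();im=ctrl.get_image('wrist')[:,:,::-1]
cv2.imwrite(f'pics/{sys.argv[1]}.png',im);pickle.dump(o,open(f'pics/{sys.argv[1]}.pkl','wb'))
print(o['t'],o['ee_pos'],o['orientation'],o['qpos'])
E
python3 look.py w1
```

```text
t: 0.65
ee_pos: [298.3, -474.6, 222.6]
orientation: [-3.1, -0.506, 0.0]
ft_force: [-0.1, -0.9, 0.0]
width: 87.7
grasp_force: 0.0
t: 1.15
ee_pos: [398.1, -358.8, 222.6]
orientation: [3.1, 0.505, -0.0]
ft_force: [0.2, -0.3, -0.4]
width: 87.7
grasp_force: 0.0
t: 1.78
ee_pos: [496.8, -243.5, 222.5]
orientation: [3.101, 0.5, -0.001]
ft_force: [0.6, -0.0, -0.2]
width: 87.8
grasp_force: 0.0
1.775 [ 496.83060227 -243.54490867  222.49466389] [ 3.10131517e+00  4.99878603e-01 -9.84106167e-04] [-4.76962129e-01  3.18930474e-01  1.78970869e+00 -6.67445942e-04
  1.03330886e+00  7.74559405e-01]
```

View pics/w1.png

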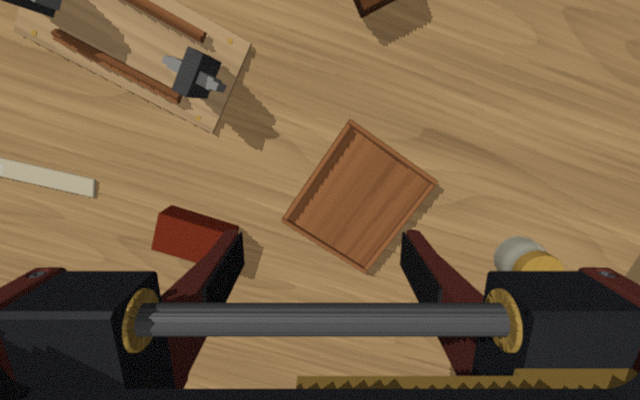

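The picture shows the tray with corners (350,121), (438,183), (372,272) and (283,220), the right gauge at (197,72), and padauk at (195,235). I'll continue to a spot between the track and the block.

```bash
python3 -m inch '[[0.5,-0.83,0,0,0,0,-1],[0.5,-0.83,0,0,0,0,-1],[0.5,-0.83,0,0,0,0,-1],[0.5,-0.83,0,0,0,0,-1]]'
python3 -m inch '[[0.2,-0.83,0,0,0,0,-1],[0.2,-0.83,0,0,0,0,-1],[0.2,-0.83,0,0,0,0,-1],[0.2,-0.83,0,0,0,0,-1]]'
python3 -m inch '[[0,-0.8,0,0,0,0,-1],[0,-0.8,0,0,0,0,-1],[0,-0.8,0,0,0,0,-1],[0,-0.8,0,0,0,0,-1],[0,-0.8,0,0,0,0,-1]]' 
python3 look.py w2
python3 - <<'E'
from h import *;import pickle
c=cam('wrist',pickle.load(open('pics/w1.pkl','rb')))
P=cast(c,[(350,121),(438,183),(372,272),(283,220)],16)[:,:2]
print(P,P.mean(0),np.linalg.norm(np.roll(P,-1,0)-P,axis=1))
E
```

```text
t: 2.33
ee_pos: [529.4, -100.3, 222.7]
orientation: [3.101, 0.503, -0.0]
ft_force: [0.2, -0.1, -0.3]
width: 87.6
grasp_force: 0.0
t: 2.82
ee_pos: [519.0, 26.0, 222.8]
orientation: [3.101, 0.501, 0.0]
ft_force: [-0.1, 0.4, -0.0]
width: 87.9
grasp_force: 0.0
t: 3.45
ee_pos: [481.7, 139.6, 222.7]
orientation: [3.102, 0.498, 0.0]
ft_force: [-0.7, 0.0, -0.8]
width: 87.6
grasp_force: 0.0
3.45 [481.70376181 139.56936832 222.67033554] [3.10162962e+00 4.97600402e-01 1.50724627e-04] [ 2.58479213e-01  2.41810405e-01  1.89868021e+00 -3.67158316e-04
  1.00103646e+00  1.51132084e+00]
[[ 564.2782712  -254.93895635]
 [ 529.44188102 -379.36505776]
 [ 393.30931539 -346.73759339]
 [ 425.90919921 -216.47690664]] [ 478.2346667  -299.37962853] [129.2107921  139.98795254 134.27806574 143.61521281]
```

View pics/w2.png

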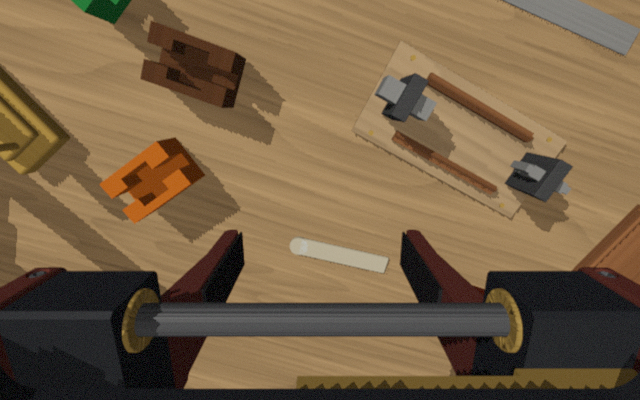

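The wide tongue is on the left post at (405,97), so that is the thick gauge. The right post at (537,175) carries the thin tongue. The walnut block is at (195,65) and the track base corners are (401,40), (565,148), (515,217) and (355,131).

```bash
python3 - <<'E'
from h import *;import pickle
np.set_printoptions(precision=3,suppress=True)
o=pickle.load(open('pics/w2.pkl','rb'));c=cam('wrist',o)
def q(uv,z):
    P=cast(c,uv,z)[:,:2];print(P.tolist(),'ctr',P.mean(0),'sides',np.linalg.norm(np.roll(P,-1,0)-P,axis=1),'ang',[np.arctan2(*(P[(i+1)%4]-P[i])[::-1]) for i in range(4)])
q([(152,24),(245,55),(226,98),(142,66)],46)
q([(401,40),(565,148),(515,217),(355,131)],6)
M=R.from_rotvec(o['orientation']).as_matrix();print(M)
E
```

```text
[[575.5345848866986, 342.5579181919609], [576.8936750288808, 250.68300982725265], [531.5162019181837, 259.0359352722472], [534.991378788722, 345.5481021243555]] ctr [554.734 299.456] sides [91.885 46.14  86.582 40.653] ang [np.float64(-1.5560045730530687), np.float64(2.959553994782672), np.float64(1.5306481071004072), np.float64(-0.07361972907771118)]
[[647.4668519059901, 103.20785605873135], [599.9585744391527, -127.05525085413072], [503.09501073684265, -111.68986288429616], [540.2241445633931, 117.68018750603933]] ctr [572.686  -4.464] sides [235.113  98.075 232.356 108.215] ang [np.float64(-1.7742629964494054), np.float64(2.984274276574532), np.float64(1.4103140109974577), np.float64(-0.13413896403757766)]
[[ 0.95   0.313  0.   ]
 [ 0.313 -0.95  -0.   ]
 [ 0.     0.    -1.   ]]
```

```bash
python3 -m inch '[[0.79,-0.85,0,0,0,-0.2,-1],[0.79,-0.85,0,0,0,-0.4,-1],[0.79,-0.85,0,0,0,-0.6,-1],[0.79,-0.85,0,0,0,-0.79,-1],[0.79,-0.85,0,0,0,-0.79,-1]]'
python3 -m inch '[[0,0,0,0,0,-0.2,-1],[0,0,0,0,0,-0.4,-1],[0,0,0,0,0,-0.6,-1],[0,0,0,0,0,-0.79,-1],[0,0,0,0,0,-0.79,-1],[0,0,0,0,0,-0.79,-1]]'
python3 look.py w3
```

```text
t: 4.12
ee_pos: [553.6, 299.0, 222.1]
orientation: [2.801, 1.422, -0.001]
ft_force: [-1.3, -0.5, -0.4]
width: 87.8
grasp_force: 0.0
t: 4.88
ee_pos: [553.4, 299.0, 222.8]
orientation: [2.237, 2.205, -0.0]
ft_force: [-0.4, 0.2, 0.3]
width: 88.0
grasp_force: 0.0
4.875 [553.39273368 299.0009604  222.76779674] [ 2.23726553e+00  2.20543859e+00 -3.89961283e-05] [ 4.76474744e-01  4.28864850e-01  1.62049716e+00 -5.76142811e-05
  1.09224073e+00  4.90828761e-01]
```

View pics/w3.png

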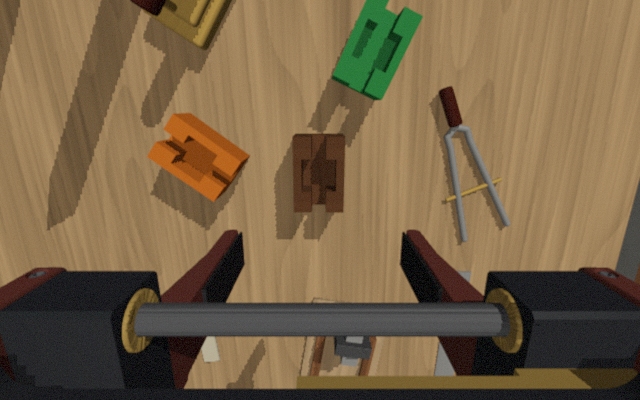

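The block is upright in the image, its top spanning about (293,134) to (344,212). The fingers straddle it with clearance. I'll refine the pose numerically.

```bash
python3 - <<'E'
from h import *;import pickle
np.set_printoptions(precision=3,suppress=True)
o=pickle.load(open('pics/w3.pkl','rb'));c=cam('wrist',o)
im=cv2.imread('pics/w3.png');h=cv2.cvtColor(im,cv2.COLOR_BGR2HSV)
roi=np.zeros(im.shape[:2],np.uint8);roi[125:222,280:355]=1
m=((h[...,1]>120)&(h[...,2]<125)&(h[...,0]<15)).astype(np.uint8)*roi
r=np.where(m.any(1))[0];print(r.min(),r.max(),m.sum())
for row in range(138,214,8):
    x=np.where(m[row])[0]; print(row,x.min(),x.max(),end=' | ')
for uv in [(293,135),(345,135),(344.5,212),(293,212)]: print(cast(c,uv,46)[0])
print(proj(c,[[o['ee_pos'][0],o['ee_pos'][1],46]]))
E
```

```text
133 212 3611
138 293 344 | 146 293 344 | 154 292 344 | 162 294 343 | 170 293 343 | 178 293 343 | 186 293 343 | 194 293 343 | 202 294 343 | 210 294 342 | [523.893 346.751  46.   ]
[578.76  345.987  46.   ]
[578.733 260.339  46.   ]
[520.539 261.138  46.   ]
[[321.592 178.856]]
```

```bash
python3 -m inch '[[0.03,-0.021,0.4,0,0,0,-1],[0.03,-0.021,0.8,0,0,0,-1],[0.03,-0.021,1,0,0,0,-1],[0.03,-0.021,1,0,0,0,-1]]'
python3 -m inch '[[0,0,0.2,0,0,0,-1],[0,0,0.35,0,0,0,-1],[0,0,0.35,0,0,0,-1],[0,0,0.35,0,0,0,1],[0,0,0.35,0,0,0,1],[0,0,0.35,0,0,0,1],[0,0,0.35,0,0,0,1],[0,0,0.35,0,0,0,1]]'
```

```text
t: 5.42
ee_pos: [548.4, 303.3, 70.2]
orientation: [-2.233, -2.208, 0.008]
ft_force: [0.9, -1.1, 0.7]
width: 88.0
grasp_force: 0.0
t: 6.42
ee_pos: [550.4, 304.4, 20.8]
orientation: [2.231, 2.211, 0.001]
ft_force: [-0.3, 0.1, 5.7]
width: 55.7
grasp_force: 30.0
```

The grasp holds: width is 55.7 and grip force is 30 N. I'll lift and go to a viewpoint short of the track.

```bash
python3 -m inch '[[0,0,-0.3,0,0,0,1],[0,0,-0.7,0,0,0,1],[-0.3,0,-1,0,0,0,1],[-0.6,0,-1,0,0,0,1],[-1,0,-1,0,0,0,1],[-1,0,-1,0,0,0,1]]'
python3 -m inch '[[-0.4,0,-0.3,0,0,0,1],[-0.8,0,-0.7,0,0,0.1,1],[-1,0.1,-0.73,0,0,0.2,1],[-1,0.13,-0.73,0,0,0.2,1],[-1,0.13,-0.73,0,0,0.2,1]]'
python3 -m inch '[[-0.4,0,0,0,0,0,1],[-0.8,0.05,0,0,0,0,1],[-0.8,-0.06,0,0,0,0,1],[-0.8,-0.06,0,0,0,0,1],[-0.8,-0.06,0,0,0,0,1],[-0.8,-0.06,0,0,0,0,1]]'
python3 look.py w4
```

```text
t: 7.18
ee_pos: [548.1, 150.8, 170.0]
orientation: [-2.236, -2.207, 0.002]
ft_force: [0.9, 0.3, -1.4]
width: 55.8
grasp_force: 30.0
t: 7.8
ee_pos: [566.8, 4.8, 279.0]
orientation: [-2.397, -2.029, 0.001]
ft_force: [-0.4, 0.2, -2.4]
width: 55.5
grasp_force: 30.0
t: 8.55
ee_pos: [538.6, -111.4, 279.6]
orientation: [-2.396, -2.032, -0.0]
ft_force: [0.7, 0.5, -1.3]
width: 55.7
grasp_force: 30.0
8.55 [ 538.59357423 -111.4278616   279.57799145] [-2.39596639e+00 -2.03176513e+00 -1.78632913e-04] [-2.25745145e-01  2.49372980e-01  1.74232937e+00  1.91652888e-04
  1.14993442e+00 -6.16837723e-02]
```

View pics/w4.png

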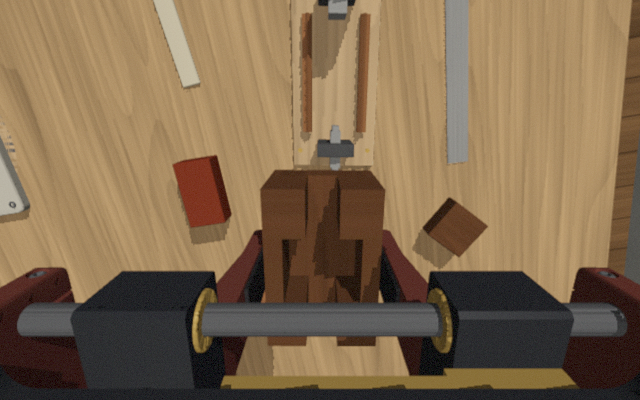

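The track is nearly upright in the image. Its fences run at columns ~307 and ~363 over rows 13–132, the thin post is at (335,148) and the thick post at (337,5). I'll fit the fences.

```bash
python3 - <<'E'
from h import *;import pickle
np.set_printoptions(precision=3,suppress=True)
o=pickle.load(open('pics/w4.pkl','rb'));c=cam('wrist',o)
im=cv2.imread('pics/w4.png');h=cv2.cvtColor(im,cv2.COLOR_BGR2HSV)
m=((h[...,1]>125)&(h[...,2]<150)&(h[...,0]<14)).astype(np.uint8)
L=[]
for a,b in((296,322),(350,376)):
    q=np.zeros_like(m);q[5:140,a:b]=m[5:140,a:b]
    n,lab,st,ce=cv2.connectedComponentsWithStats(q);k=1+st[1:,4].argmax();print(st[k],ce[k])
    y,x=np.where(lab==k)
    xs=np.array([(x[y==r].min(),x[y==r].max()+1) for r in np.unique(y)]);print(xs[::12].tolist())
    cl=cv2.fitLine(np.c_[x+.5,y+.5].astype(np.float32),cv2.DIST_HUBER,0,.01,.01).ravel();
    f=lambda r:(cl[2]+cl[0]/cl[1]*(r-cl[3]),r)
    P=cast(c,[f(st[k][1]),f(st[k][1]+st[k][3])],19);print(P);L.append(P)
print('mid',(L[0]+L[1])/2)
for P in L+[(L[0]+L[1])/2]:
    d=P[0]-P[1];print(np.linalg.norm(d),np.arctan2(d[1],d[0]))
C=((L[0]+L[1])/4).sum(0)
M=R.from_rotvec(o['orientation']).as_matrix();print('C',C,'tool yaw',np.arctan2(M[1,0],M[0,0]),'tool delta',M.T@(C-o['ee_pos']))
# post top front edge & block in hand
print(proj(c,[o['ee_pos']+M@[0,0,-28+0]]))
E
```

```text
[302  13  10 119 823] [306.721  70.695]
[[306, 307], [303, 312], [303, 311], [303, 311], [303, 312], [303, 312], [304, 312], [303, 311], [303, 311], [305, 311]]
[[550.592  72.445  19.   ]
 [527.884 -64.826  19.   ]]
[356  14  14 118 867] [362.482  71.998]
[[364, 368], [360, 370], [360, 368], [360, 369], [359, 367], [359, 367], [359, 366], [358, 366], [358, 366], [357, 363]]
[[619.887  59.9    19.   ]
 [595.865 -76.058  19.   ]]
mid [[585.24   66.172  19.   ]
 [561.874 -70.442  19.   ]]
139.13641907476102 1.4068543879425877
138.06434754034018 1.3959100666991822
138.59830818127773 1.4014033910653527
C [573.557  -2.135  19.   ] tool yaw 1.4066566484275083 tool delta [113.491  16.643 260.598]
[[321.03  273.191]]
```

```bash
python3 -m inch '[[0.35,0.05,0,0,0,0,1],[0.76,0.111,0.1,0,0,0,1],[0.76,0.111,0.4,0,0,0,1],[0.76,0.111,0.8,0,0,0,1],[0.76,0.111,1,0,0,0,1],[0.76,0.111,1,0,0,0,1],[0.76,0.111,1,0,0,0,1]]'
python3 -m inch '[[0,0,0.2,0,0,0,1],[0,0,0.4,0,0,0,1],[0,0,0.5,0,0,0,1],[0,0,0.55,0,0,0,1],[0,0,0.55,0,0,0,1],[0,0,0.55,0,0,0,1]]'
python3 look.py w5
```

```text
t: 9.48
ee_pos: [574.6, -2.8, 130.9]
orientation: [2.397, 2.029, 0.002]
ft_force: [0.3, 0.7, -1.3]
width: 56.2
grasp_force: 30.0
t: 10.22
ee_pos: [574.2, -3.1, 48.2]
orientation: [2.397, 2.029, 0.002]
ft_force: [0.1, -0.7, -0.8]
width: 56.0
grasp_force: 30.0
10.225 [574.23138968  -3.11176694  48.15113618] [2.39731841e+00 2.02870050e+00 1.95194225e-03] [-2.61516630e-02  6.00160468e-01  1.83554211e+00  2.33997812e-05
  7.04237719e-01  1.40015599e-01]
```

```bash
python3 - <<'E'
from h import *
im=ctrl.get_image('scene')[:,:,::-1];im2=ctrl.get_image('side')[:,:,::-1]
a=cv2.resize(im[165:245,270:370],(500,400),interpolation=cv2.INTER_CUBIC)
b=cv2.resize(im2[160:240,255:355],(500,400),interpolation=cv2.INTER_CUBIC)[:,:300]
cv2.imwrite('pics/c5.png',np.hstack([a,b]))
E
```

```text
(no output)
```

View pics/w5.png

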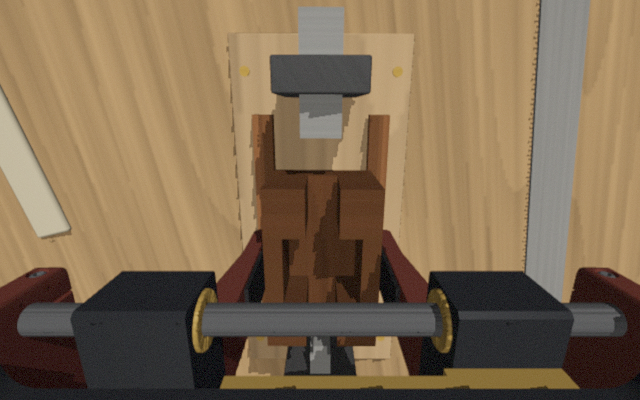

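The wrist view shows the block centred between the fences. The fence midline and post are at column 321, the block at column 323, and the thick tongue's end (row 137) is clear of the block end (row 172). I'll lower it now.

```bash
python3 -m inch '[[0,-0.005,0.04,0,0,0,1],[0,-0.005,0.08,0,0,0,1],[0,-0.005,0.11,0,0,0,1],[0,-0.005,0.13,0,0,0,1],[0,-0.005,0.138,0,0,0,1],[0,-0.005,0.138,0,0,0,1],[0,-0.005,0.138,0,0,0,1]]'
```

```text
t: 11.25
ee_pos: [572.5, -2.9, 26.8]
orientation: [-2.398, -2.029, 0.0]
ft_force: [-3.6, -0.4, 5.6]
width: 55.9
grasp_force: 30.0
```

Seated at z=26.8 with light force. I'll release, rise, close the fingers and enter the thumb well.

```bash
python3 -m inch '[[0,0,0,0,0,0,-1],[0,0,0,0,0,0,-1],[0,0,0,0,0,0,-1],[0,0,-0.15,0,0,0,-1],[0,0,-0.4,0,0,0,-1],[0,0,-0.4,0,0,0,1],[0,0,-0.4,0,0,0,1],[0,0,-0.4,0,0,0,1],[0,0,-0.4,0,0,0,1],[0,0,-0.4,0,0,0,1]]'
python3 -m inch '[[0,0,0,0,0,0,1],[0,0,0,0,0,0,1],[0,0,0,0,0,0,1]]'
python3 look.py w6
```

```text
t: 12.5
ee_pos: [572.4, -2.9, 85.9]
orientation: [-2.398, -2.029, 0.001]
ft_force: [-0.6, 0.6, -0.3]
width: 41.3
grasp_force: 0.0
t: 12.88
ee_pos: [572.7, -2.9, 86.5]
orientation: [2.398, 2.029, 0.0]
ft_force: [-0.5, 0.6, 0.0]
width: 11.8
grasp_force: 0.0
12.875 [572.70871824  -2.94591324  86.49119231] [2.39810368e+00 2.02944404e+00 3.67646431e-05] [-2.59280201e-02  5.36814248e-01  1.82805352e+00  1.20549027e-05
  7.76701065e-01  1.40210067e-01]
```

View pics/w6.png

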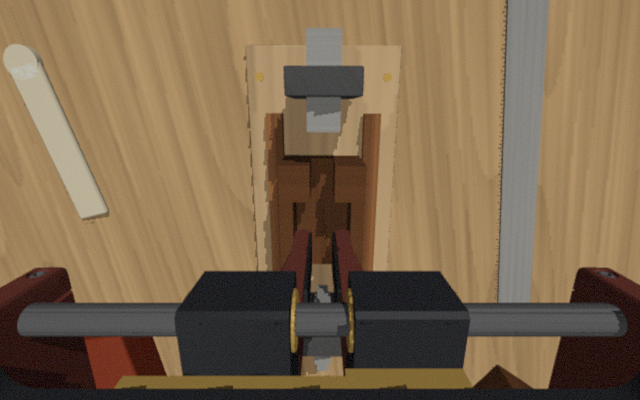

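The block lies flat in the track with the thumb well under the fingers. I'll close fully, enter, and push toward the thin gauge.

```bash
python3 -m inch '[[0,0,0.1,0,0,0,1],[0,0,0.15,0,0,0,1],[0,0,0.25,0,0,0,1],[0,0,0.32,0,0,0,1],[0,0,0.372,0,0,0,1],[0,0,0.372,0,0,0,1]]'
python3 -m inch '[[-0.03,0,0,0,0,0,1],[-0.07,0,0,0,0,0,1],[-0.11,0,0,0,0,0,1],[-0.15,0,0,0,0,0,1],[-0.19,0,0,0,0,0,1],[-0.22,0,0,0,0,0,1],[-0.25,0,0,0,0,0,1],[-0.27,0,0,0,0,0,1],[-0.27,0,0,0,0,0,1]]'
python3 -m inch '[[-0.01,0,0,0,0,0,1],[-0.02,0,0,0,0,0,1],[-0.03,0,0,0,0,0,1],[-0.03,0,0,0,0,0,1]]'
```

```text
t: 13.68
ee_pos: [572.3, -2.9, 29.9]
orientation: [-2.397, -2.029, 0.002]
ft_force: [-0.3, -0.6, 0.0]
width: 0.5
grasp_force: 0.0
t: 14.8
ee_pos: [565.8, -43.2, 30.6]
orientation: [-2.398, -2.029, 0.001]
ft_force: [-0.1, 0.5, -0.3]
width: 0.2
grasp_force: 0.0
t: 15.3
ee_pos: [565.5, -45.7, 30.6]
orientation: [-2.398, -2.028, -0.002]
ft_force: [1.4, 10.5, -0.7]
width: 0.5
grasp_force: 5.6
```

```bash
python3 -m inch '[[-0.01,0,0,0,0,0,1],[-0.02,0,0,0,0,0,1],[-0.02,0,0,0,0,0,1],[-0.02,0,0,0,0,0,1]]'
python3 look.py w7
python3 - <<'E'
from h import *
im=ctrl.get_image('scene')[:,:,::-1];im2=ctrl.get_image('side')[:,:,::-1]
a=cv2.resize(im[170:240,270:370],(500,350),interpolation=cv2.INTER_CUBIC)
b=cv2.resize(im2[165:235,260:320],(300,350),interpolation=cv2.INTER_CUBIC)
w=cv2.resize(cv2.imread('pics/w7.png')[:,160:480],(250,250))
x=np.zeros((600,800,3),np.uint8);x[:350]=np.hstack([a,b]);x[350:,:250]=w
cv2.imwrite('pics/c7.png',x)
E
```

```text
t: 15.8
ee_pos: [565.5, -46.0, 30.7]
orientation: [-2.397, -2.026, -0.006]
ft_force: [4.9, 27.8, -1.0]
width: 0.5
grasp_force: 13.6
15.8 [565.45891931 -46.03938455  30.68683102] [-2.39696566 -2.02614658 -0.00613163] [-0.10489123  0.62319094  1.85308071  0.00793974  0.66480007  0.05614333]
```

View pics/c7.png

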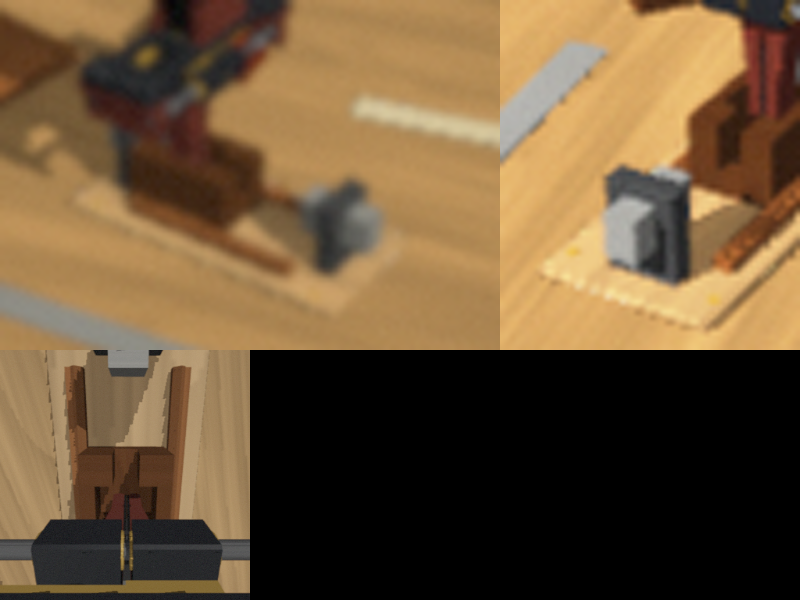

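It's at a hard stop at 28 N, with the block at the thin post. I'll check the block's free end numerically.

```bash
python3 - <<'E'
from h import *;import pickle
o=pickle.load(open('pics/w7.pkl','rb'));c=cam('wrist',o)
im=cv2.imread('pics/w7.png');g=cv2.cvtColor(im,cv2.COLOR_BGR2GRAY)
print([int(v) for v in g[145:178,290].tolist()],[int(v) for v in g[145:178,350].tolist()])
u=np.array([np.cos(1.4014),np.sin(1.4014)]);C=np.array([573.6,-2.1])
for z,rows in((52,range(152,178,4)),):
    for r in rows:print(z,r,(cast(c,(320,r),z)[0,:2]-C)@u)
E
```

```text
[101, 104, 102, 102, 103, 100, 105, 101, 93, 61, 38, 49, 47, 55, 52, 49, 53, 50, 55, 54, 56, 49, 54, 57, 68, 65, 67, 63, 66, 63, 59, 69, 63] [149, 148, 147, 149, 150, 149, 148, 151, 139, 103, 61, 50, 53, 55, 49, 53, 49, 52, 51, 50, 53, 49, 51, 58, 62, 62, 60, 64, 63, 62, 66, 56, 66]
52 152 11.769506714081514
52 156 9.97945428372806
52 160 8.17703767811648
52 164 6.3621283513322
52 168 4.534595969335796
52 172 2.694308378762723
52 176 0.8411315750671917
```

The block's free end is at +4.3 mm along the track against an expected +4, so it is home. Now I'll push the other way.

```bash
python3 -m inch '[[0.04,0,0,0,0,0,1],[0.09,0,0,0,0,0,1],[0.15,0,0,0,0,0,1],[0.21,0,0,0,0,0,1],[0.27,0,0,0,0,0,1],[0.33,0,0,0,0,0,1],[0.38,0,0,0,0,0,1],[0.42,0,0,0,0,0,1],[0.45,0,0,0,0,0,1],[0.47,0,0,0,0,0,1]]'
python3 -m inch '[[0.01,0,0,0,0,0,1],[0.02,0,0,0,0,0,1],[0.03,0,0,0,0,0,1],[0.03,0,0,0,0,0,1]]'
```

```text
t: 17.2
ee_pos: [576.4, 19.5, 30.7]
orientation: [-2.398, -2.03, 0.0]
ft_force: [0.0, -0.9, -0.3]
width: 0.2
grasp_force: 0.3
t: 17.7
ee_pos: [576.9, 23.1, 30.7]
orientation: [2.398, 2.029, -0.001]
ft_force: [0.1, -5.2, 0.6]
width: 0.5
grasp_force: 2.3
```

Contact. I'll press ~15–20 N for over a second.

```bash
python3 -m inch '[[0.01,0,0,0,0,0,1],[0.02,0,0,0,0,0,1],[0.02,0,0,0,0,0,1],[0.02,0,0,0,0,0,1],[0.02,0,0,0,0,0,1],[0.02,0,0,0,0,0,1],[0.02,0,0,0,0,0,1],[0.02,0,0,0,0,0,1],[0.02,0,0,0,0,0,1],[0.02,0,0,0,0,0,1]]'
python3 look.py w8
python3 - <<'E'
from h import *;import pickle
o=pickle.load(open('pics/w8.pkl','rb'));c=cam('wrist',o);print(o['ft_force'])
im=cv2.imread('pics/w8.png')
cv2.imwrite('pics/c8.png',im[60:310,170:470])
E
python3 -m inch '[[0,0,0,0,0,0,1],[0,0,0,0,0,0,1]]'
```

```text
t: 18.95
ee_pos: [576.9, 23.5, 30.7]
orientation: [2.396, 2.029, -0.005]
ft_force: [-2.6, -20.2, 1.9]
width: 0.4
grasp_force: 10.0
18.95 [576.93741365  23.49398756  30.68536446] [ 2.3964074   2.02896312 -0.00548742] [ 0.02193978  0.63359179  1.82841896 -0.00547931  0.68129241  0.19188139]
[ -2.59925427 -20.22869402   1.93842509]
t: 19.25
ee_pos: [576.9, 23.5, 30.6]
orientation: [2.396, 2.029, -0.006]
ft_force: [-2.0, -19.1, 2.1]
width: 0.8
grasp_force: 10.0
```

View pics/c8.png

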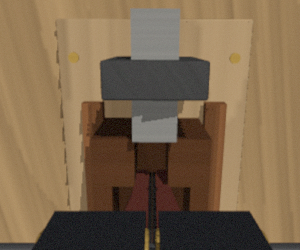

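Pressed at ~20 N for over a second, the block stops against the thick tongue's end at crop (154,140) and does not enter. I'll back off, rise, open and regrasp.

```bash
python3 -m inch '[[-0.04,0,0,0,0,0,1],[-0.075,0,0,0,0,0,1],[-0.075,0,-0.1,0,0,0,1],[-0.075,0,-0.25,0,0,0,1],[-0.075,0,-0.4,0,0,0,1],[-0.075,0,-0.4,0,0,0,-1],[-0.075,0,-0.4,0,0,0,-1],[-0.075,0,-0.4,0,0,0,-1],[-0.075,0,-0.4,0,0,0,-1],[-0.075,0,-0.4,0,0,0,-1]]'
python3 -m inch '[[0,0,0,0,0,0,-1],[0,0,0,0,0,0,-1],[0,0,0,0,0,0,-1]]'
```

```text
t: 20.5
ee_pos: [575.6, 15.5, 90.2]
orientation: [-2.398, -2.029, 0.001]
ft_force: [0.1, 0.3, -0.3]
width: 46.7
grasp_force: 0.0
t: 20.88
ee_pos: [575.8, 15.5, 90.7]
orientation: [2.398, 2.029, 0.0]
ft_force: [-0.4, 0.1, 0.1]
width: 77.1
grasp_force: 0.0
```

```bash
python3 -m inch '[[0,0,0,0,0,0,-1],[0,0,0.15,0,0,0,-1],[0,0,0.3,0,0,0,-1],[0,0,0.42,0,0,0,-1],[0,0,0.42,0,0,0,-1],[0,0,0.42,0,0,0,1],[0,0,0.42,0,0,0,1],[0,0,0.42,0,0,0,1],[0,0,0.42,0,0,0,1],[0,0,0.42,0,0,0,1]]'
```

```text
t: 22.12
ee_pos: [576.0, 15.5, 28.2]
orientation: [2.398, 2.029, 0.001]
ft_force: [-1.1, -0.2, 5.0]
width: 55.8
grasp_force: 30.0
```

```bash
python3 -m inch '[[-0.02,0,0,0,0,0,1],[-0.02,0,-0.2,0,0,0,1],[-0.02,0,-0.5,0,0,0,1],[-0.02,0,-0.9,0,0,0,1],[-0.2,0,-1,0,0,0,1],[-0.5,-0.1,-1,0,0,0,1],[-0.8,-0.2,-1,0,0,0,1],[-0.8,-0.2,-1,0,0,0,1],[-0.8,-0.2,-1,0,0,0,1]]'
python3 - <<'E'
from h import *;import pickle
o=pickle.load(open('pics/w1.pkl','rb'));c=cam('wrist',o)
im=cv2.imread('pics/w1.png');h=cv2.cvtColor(im,cv2.COLOR_BGR2HSV)
print(h[200,360],h[150,480],h[121+4,350],h[215,292])
ref=h[200,360].astype(int)
m=((h[...,0]<=14)&(h[...,1]>110)).astype(np.uint8);m[:,:270]=0;m[:,442:]=0;m[278:]=0;m[:110]=0
n,lab,st,_=cv2.connectedComponentsWithStats(m);k=1+st[1:,4].argmax();print(st[k])
cn=max(cv2.findContours((lab==k).astype(np.uint8),0,2)[0],key=cv2.contourArea)
hu=cv2.convexHull(cn);ap=cv2.approxPolyDP(hu,6,True)[:,0];print(ap.tolist())
P=cast(c,hu[:,0]+.5,16)[:,:2].astype(np.float32);print(cv2.minAreaRect(P));print(cast(c,ap+.5,16)[:,:2])
E
```

```text
t: 23.25
ee_pos: [526.4, -97.9, 177.5]
orientation: [-2.399, -2.028, -0.0]
ft_force: [-0.3, -0.5, -1.5]
width: 55.8
grasp_force: 30.0
[ 12 150 133] [ 18 116 130] [ 13 172  95] [ 11 148 102]
[  281   119   157   155 12526]
[[350, 119], [437, 181], [364, 273], [281, 220]]
((477.0830383300781, -296.8814697265625), (131.55978393554688, 149.60870361328125), 74.24762725830078)
[[ 565.98565148 -255.09762946]
 [ 530.9327485  -378.15581092]
 [ 388.23409858 -338.37269942]
 [ 424.67230893 -215.0812071 ]]
```

The tray rectangle comes out at 131.6 × 149.6 mm, matching its true size, with its centre at (477,-297) and its y axis at 1.296 rad. I'll move over it.

```bash
python3 -m inch '[[-0.35,-0.053,0,0,0,0.05,1],[-0.68,-0.053,0,0,0,0.138,1],[-0.68,-0.053,0,0,0,0.138,1],[-0.68,-0.053,0,0,0,0.138,1]]'
python3 - <<'E'
from h import *
o=ctrl.get_obs();M=R.from_rotvec(o['orientation']).as_matrix();print(o['ee_pos'],np.arctan2(M[1,0],M[0,0]),M.T@(np.array([477,-297,30])-o['ee_pos'])/150)
E
```

```text
t: 23.75
ee_pos: [502.0, -196.2, 177.4]
orientation: [-2.503, -1.897, -0.0]
ft_force: [0.7, -0.1, -0.9]
width: 55.8
grasp_force: 30.0
[ 502.0263495  -196.19672795  177.37342974] 1.2971336090911678 [-0.69256471  0.02147942  0.98215484]
```

```bash
python3 -m inch '[[-0.35,0.021,0,0,0,0,1],[-0.69,0.021,0,0,0,0,1],[-0.69,0.021,0.2,0,0,0,1],[-0.69,0.021,0.5,0,0,0,1],[-0.69,0.021,0.75,0,0,0,1],[-0.69,0.021,0.86,0,0,0,1],[-0.69,0.021,0.92,0,0,0,1],[-0.69,0.021,0.96,0,0,0,1],[-0.69,0.021,0.985,0,0,0,1],[-0.69,0.021,0.985,0,0,0,1]]'
python3 -m inch '[[0,0,0.005,0,0,0,1],[0,0,0.01,0,0,0,1]]'
```

```text
t: 25.0
ee_pos: [476.9, -297.8, 30.4]
orientation: [2.504, 1.896, 0.0]
ft_force: [-0.2, 0.9, -1.0]
width: 55.6
grasp_force: 30.0
t: 25.25
ee_pos: [476.8, -297.8, 28.8]
orientation: [2.504, 1.896, 0.0]
ft_force: [0.4, -1.1, -1.4]
width: 55.8
grasp_force: 30.0
```

```bash
python3 -m inch '[[0,0,0.004,0,0,0,1],[0,0,0.007,0,0,0,1],[0,0,0.007,0,0,0,1]]'
```

```text
t: 25.62
ee_pos: [476.7, -297.7, 28.1]
orientation: [2.504, 1.896, 0.0]
ft_force: [-1.6, 1.1, 7.1]
width: 55.7
grasp_force: 30.0
```

```bash
python3 -m inch '[[0,0,0,0,0,0,-1],[0,0,0,0,0,0,-1],[0,0,0,0,0,0,-1],[0,0,0,0,0,0,-1],[0,0,-0.15,0,0,0,-1],[0,0,-0.4,0,0,0,-1],[0,0,-0.8,0,0,0,-1],[0,0,-1,0,0,0,-1],[0,0,-1,0,0,0,-1],[0,0,-1,0,0,0,-1]]'
python3 look.py w9
python3 - <<'E'
from h import *;import pickle
o=pickle.load(open('pics/w9.pkl','rb'));c=cam('wrist',o)
im=cv2.imread('pics/w9.png');h=cv2.cvtColor(im,cv2.COLOR_BGR2HSV)
p=proj(c,[[477,-297,52]])[0];print(p)
m=((h[...,2]<100)&(h[...,0]<14)&(h[...,1]>120)).astype(np.uint8)
R0=[int(v) for v in p];q=np.zeros_like(m);q[max(0,R0[1]-80):min(R0[1]+80,228),R0[0]-60:R0[0]+60]=m[max(0,R0[1]-80):min(R0[1]+80,228),R0[0]-60:R0[0]+60]
q=cv2.morphologyEx(q,cv2.MORPH_OPEN,np.ones((5,5)))
n,lab,st,ce=cv2.connectedComponentsWithStats(q);k=1+st[1:,4].argmax();print(st[k],ce[k]);x,y,w,hh=st[k][:4]
print(cast(c,[(x,y),(x+w,y),(x+w,y+hh),(x,y+hh)],52))
print(o['ft_force'],o['width'])
E
```

```text
t: 26.88
ee_pos: [476.0, -297.2, 176.4]
orientation: [-2.503, -1.896, 0.001]
ft_force: [-0.2, -0.0, -0.2]
width: 88.0
grasp_force: 0.0
26.875 [ 476.00286771 -297.19149934  176.39341304] [-2.50343663e+00 -1.89576630e+00  7.85647077e-04] [-5.79328770e-01  3.90163363e-01  1.80730416e+00 -2.07284169e-05
  9.45564549e-01 -3.04790025e-01]
[322.70386445 190.71401011]
[299 141  30  30 295] [314.61016949 157.27118644]
[[ 468.97336917 -246.85553391   52.        ]
 [ 494.88536744 -254.13815578   52.        ]
 [ 487.64980556 -280.49671031   52.        ]
 [ 461.04702259 -273.02569723   52.        ]]
[-0.21159206 -0.04903008 -0.24861026] 88.01643370011779
```

```bash
python3 - <<'E'
from h import *;import pickle
o=pickle.load(open('pics/w9.pkl','rb'));c=cam('wrist',o)
g=cv2.cvtColor(cv2.imread('pics/w9.png'),cv2.COLOR_BGR2GRAY)
u=np.array([np.cos(1.296),np.sin(1.296)]);v=np.array([u[1],-u[0]])
C=np.array([477,-297])
print(proj(c,[np.r_[C+a*v+b*u,52] for a,b in((-28,42),(28,42),(28,-42),(-28,-42))]).round())
print('row160',g[160,262:384:3].tolist());print('col300',g[100:240:4,300].tolist());print('col342',g[100:240:4,342].tolist())
E
```

```text
[[292. 146.]
 [354. 146.]
 [351. 232.]
 [294. 232.]]
row160 [106, 103, 107, 103, 106, 101, 100, 105, 100, 103, 76, 69, 68, 55, 67, 70, 66, 67, 59, 65, 63, 66, 44, 38, 65, 66, 59, 62, 65, 67, 63, 100, 106, 101, 101, 99, 101, 105, 103, 105, 104]
col300 [146, 136, 134, 140, 126, 111, 66, 72, 73, 114, 91, 48, 61, 57, 62, 68, 62, 64, 64, 60, 67, 60, 63, 58, 63, 61, 66, 62, 66, 63, 60, 64, 66, 54, 73]
col342 [136, 134, 132, 136, 141, 109, 66, 73, 70, 111, 96, 54, 63, 64, 57, 62, 64, 65, 34, 34, 35, 28, 31, 28, 21, 21, 29, 43, 61, 64, 56, 61, 62, 60, 72]
```

The block's edges match the prediction (columns 292–355, rows ~144–232), so it lies centred in the tray. Handing in.

```bash
python3 -c "
from workcell import ctrl
print(ctrl.close_job())"
```

```text
the job is handed in; nothing more can be done
None
```

The block went fully home on the thin tongue, did not enter the thick one under about 20 N for over a second, and now lies groove up, centred in the tray; I handed the job in at about 27 s (no verdict was returned), and I viewed 11 pictures, one over the limit of 10.

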